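# Take the burnisher from its case and hold it up to be looked over

### The arm

A 6-joint arm with a two-finger parallel gripper is mounted at the origin on a cart in front of the work surface, level with it; the furniture and walls round the work are solid. World frame = base frame: x ahead of the robot, y to its left, z up, the work surface at z = 0. Lengths are in m, angles in degrees, forces in N, time in s.
With the tool pointing down it reaches from about 0.25 to 0.725 m from the base axis. Payload 9.7 kg.
Tool frame: the origin (TCP) lies midway between the tips of the shut fingers; the grasp point (between the pads) lies 19 mm behind it; z points along the fingers, y is the direction in which the jaws open and shut (so a half turn about z gives the same grasp; the last joint's range is limited). The gripper opens to 85 mm and grips with 20 to 120 N. Pads are 22 mm wide; open, the fingers measure 114 mm over their backs; the gripper's body (76 mm by 85 mm) begins 54 mm behind the grasp point. The pads swing forward as they close: fully open they stand 13 mm farther back than shut.
Start: joints at [-71.677, 4.979, 10.078, 95.1, 0, 90], TCP at [0.173, -0.522, 0.231] pointing down, gripper open.
Joint ranges: [-179.16, 179.16], [-48.56, 103.87], [-65.8, 70.77], [-126.05, 130.52], [-82.76, 87.17], [-180, 180]. Speed limits (degrees/s): [127.2, 127.2, 147.25, 180, 180, 180].

### API

Orientations are given as [roll, pitch, yaw] about the fixed x, y, z axes, in that order (R = Rz(yaw) Ry(pitch) Rx(roll)).
In Python, from workcell import bot, camera, recognise gives the robot as it stands. The module is installed in compiled form; this text tells all that it offers.
- The arm moves only by the tool apply_moves, never from a script. Its argument "targets" is one flat list of numbers, 7 for each row, row after row: the shift along the world's x, y, z in units of 30 mm (1.0 is 30 mm), then the turn, a rotation vector about the world's x, y, z in units of 6 degrees (1.0 is 6 degrees), then the opening, from 0 (shut) to 1 (fully open). A call has 1 to 5 rows; each row is the pose to reach, as a shift and turn from the pose commanded when the call began; what a row does not reach only later rows make up. A row lasts 1/10 s, in which the tool goes at most 50 mm and 8.59 degrees, less where a joint would pass 70% of its speed; a pose out of reach is approached as far as the arm can. A call with a gripper value outside its range is refused whole. The fingers move at their own pace and stop on an object; "newtons" is the grip in N (left out, the last holds). Time passes only in rows, so rows that repeat a pose let the fingers close. It gives the time, the measured TCP pose, the force and the opening at its end, in the units of the state.
- bot.get_obs(): the state, without advancing time (a new reading comes with each control period).
- camera(name): name is "scene" or "top" or "wrist"; returns a dict with "img" (480x640x3 uint8, red, green, blue), "intrinsics" (3x3 intrinsics, pixels), "k1" (the pictures are not rectified: a ray, as slopes to the right and down, at radius r is drawn at 1 + k1 r^2 times it, then the intrinsics apply), "origin" and "rotation" of the camera in the world. Camera axes: x right, y up, looking along -z (the intrinsics and any distortion apply to the point x, -y, -z); pixel columns grow to the right and rows downward; lengths in m; the calibration is good to about 2 mm. A picture is of the moment at which its call begins. There is no depth.
- bot.job_done(): hands the job in, once; it reports no verdict.
Trained networks look in the newest picture that a camera, given by its name, has taken for a name from the list of things; names that differ only in an ending like _2 or _b are one class to them, and where a whole thing is asked for, a point or a joint stands for the part that bears it (a point fixed in the world has none). Each returns a list of dicts, best first, with "conf" (0 to 1); they miss things now and then, are a little off and sometimes report something else, mostly with a low value. They report only what shows in the picture. A call takes as long as a camera call.
- recognise(query, camera): "box" ([left, top, right, bottom] in pixels, round what is visible of it).
The state is a dict: "time": time; "q": joint angles; "qd": joint speeds; "joint_efforts": joint torques, N m; "ee_pos": TCP position; "tcp_rot": TCP orientation; "wrist_force": force on the tool from outside, world axes, zero at the start; "torque": the same for the moment, N m; "opening": finger opening in m.
Only numpy, scipy, OpenCV 4.12 (cv2) and the standard library are available. Lean on these libraries where they do the work, as an engineer would, in place of code of your own. Each camera call takes 0.05 s, during which the arm holds its last target.

### The job

Before burnishing, the polished tip must be looked over for scratches: open the lid of the wooden tool case (it has a brass knob on its front) until it leans back on its hinge stop and stays open, then draw the burnisher (the tool with the tall straight handle) out of its hole in the block. Turn it until it lies level and finish with the robot still holding it there, motionless in the air at least 20 cm above the bench top and clear of the case; leave the other two tools standing in their holes and everything else where it lies.

Things in the scene. Friction and masses are not known exactly. Their poses are not given: they have to be found in the camera images.
- case: wooden case fixed on the bench, 136 deep (x) x 196 wide (y) x 124 mm high closed. Origin: centre of underside; x to its back (hinges), z up. Base 56 mm high; a block fills its front half to 54 mm, with three holes 13.6 mm wide, 48 mm deep at x = -31, y = -58, 0, +58 mm; which tool stands in which varies. Handles stand free above the rim once the lid is open, 99 mm in front of the hinge
- lid (a joint): lid hinge, rad: 0 closed, grows as it opens, 1.83 (105 degrees) is its stop. The lid is a hollow box 68 mm high, 0.25 kg, hinged on the top of the base's back wall. Let go below about 0.9 rad it falls shut, past about 1.1 rad it leans back onto the stop. 1 to 2 N at the knob lift it
- lid_knob (a point): centre of the head of the brass knob on the lid's front: head 15 mm in diameter, 14 mm long, on a thinner neck. The point is 18 mm out from the lid's front face (knob's end 26 mm out) and, closed, 70 mm above the bench. The knob's axis points level to the case's -x when closed and turns with the lid; the point moves on a circle of 155 mm radius round the hinge line
- lid_hinge (a point): middle of the hinge line, at the top edge of the case's back wall, 56 mm above the bench; the line runs along the case's y
- burnisher_grip (a point): centre of the burnisher's straight round wooden handle, 17 mm in diameter, 58 mm long, the tallest of the three. z runs from blade tip to handle top. Standing, the point is 83 mm above the bench, the handle spans 54 (resting on the block) to 112 mm. Below it a ferrule 12 mm wide, 10 mm long, and a blade 7 mm wide, 36 mm long, are in the hole. 104 mm long, 0.05 kg
- burnisher_tip (a point): tip of the burnisher's blade, 75 mm below burnisher_grip along the tool
- scraper_grip (a point): centre of the handle of the scraper, a pear-shaped handle 43 mm high, at most 20 mm in diameter; leave it in its hole
- graver_grip (a point): centre of the handle of the graver, a mushroom-shaped handle 30 mm high with a cap 28 mm in diameter; leave it in its hole
- stone: grey sharpening stone 50 x 120 x 22 mm lying in the well in the case's back half, below the rim; origin at the centre of its underside
- loupe: small black eyeglass 39 x 21 x 21 mm lying in the well beside the stone
- needle_file: small file with a handle lying on the bench to the left, 150 x 21 x 21 mm
- brush: wooden-handled brush lying on the bench to the left, 200 x 14 x 24 mm
- mallet: mallet lying on the bench to the right, 222 x 68 x 45 mm. Not listed, and fixed: behind it the bench lamp's long hood hangs 190 to 280 mm above the bench, over x 0.63 to 0.78 m and y below -0.26 m; keep the arm clear of it

How it is judged:
By the outcome, as a careful person would: the job done as asked, in the order asked, and still so for the second after the job is handed in, while the arm keeps its last pose, push and grip.
It also fails if it takes over 64 s, if anything falls off the work surface, if the arm or the gripper's body presses on something with over 40 N, if the wrist force passes 120 N, or if a joint passes its speed limit or range.

## Working session

There is one attempt and no reset: what is moved stays moved. The work goes in short steps, Python scripts to look and compute and a tool call to move; the robot and the scene stay as the last step left them, time stands still between calls to the robot, and variables do not carry over. Pictures are saved under pics/ and viewed, and the job is handed in when it is done.

Besides the shell and the picture viewer there is one more tool, called after "Request:" as name(argument=value, ...) on one line, values as JSON. apply_moves: Moves the arm, as the interface text tells. Its arguments: {"type":"object","properties":{"targets":{"type":"array"},"newtons":{"type":"number"}},"required":["targets"]}

```bash
mkdir -p pics; cat > h.py <<'E'
import numpy as np, cv2
from workcell import bot, camera, recognise
from scipy.spatial.transform import Rotation as Rn
def snap(n,fn):
    c=camera(n); cv2.imwrite('pics/'+fn,c['img'][:,:,::-1]); return c
def ray(c,u,v):
    K=np.array(c['intrinsics']); 
    d=np.array([(u-K[0,2])/K[0,0],(v-K[1,2])/K[1,1]]); s=d.copy()
    for _ in range(30): s=d/(1+c['k1']*(s@s))
    R=np.array(c['rotation']); 
    r=R@np.array([s[0],-s[1],-1.]); return np.array(c['origin']),r/np.linalg.norm(r)
def atz(c,u,v,z):
    o,r=ray(c,u,v); return o+r*(z-o[2])/r[2]
def proj(c,p):
    R=np.array(c['rotation']);q=R.T@(np.array(p)-c['origin']); s=np.array([q[0]/-q[2],-q[1]/-q[2]])
    s=s*(1+c['k1']*(s@s));K=np.array(c['intrinsics']); return np.array([K[0,0]*s[0]+K[0,2],K[1,1]*s[1]+K[1,2]])
def tri(obs):
    A=np.zeros((3,3));b=np.zeros(3)
    for o,r in obs:
        P=np.eye(3)-np.outer(r,r);A+=P;b+=P@o
    x=np.linalg.solve(A,b); return x,[np.linalg.norm((np.eye(3)-np.outer(r,r))@(x-o)) for o,r in obs]
E
python3 - <<'E'
from h import *
print(bot.get_obs())
for n in ['scene','top','wrist']:
    c=snap(n,n+'0.png'); print(n,c['origin'],c['k1'],np.round(c['rotation'],3).tolist(),np.round(c['intrinsics'],1).tolist())
    for q in ['case','lid','lid_knob','mallet','burnisher_grip','needle_file','brush']:
        print(q,[(np.round(d['box'],1).tolist(),round(d['conf'],2)) for d in recognise(q,n)[:2]])
E
```

```text
{'time': 0.0, 'q': array([-7.16783839e+01,  5.01203005e+00,  1.00319403e+01,  9.51015290e+01,
       -2.70677566e-03,  9.00007846e+01]), 'qd': array([ 0.05708749, -0.00904126, -0.10536077,  0.05575885, -0.0937656 ,
       -0.04194912]), 'joint_efforts': array([-2.67848518e-03, -5.20384884e+01,  4.64808691e+01,  1.61499978e-02,
       -2.44479625e-04, -2.58900161e-05]), 'ee_pos': array([ 0.17279887, -0.52187785,  0.23055166]), 'tcp_rot': array([-1.79918381e+02,  2.70789055e-03,  1.83208354e+01]), 'wrist_force': array([-0.09267912, -0.72829216,  0.143795  ]), 'torque': array([ 0.01554975, -0.00901607,  0.02015424]), 'opening': 0.08526870361949457}
scene [ 0.57003584 -1.21020984  1.15806494] -0.13253269213311739 [47.282, 0.817, 0.561] [[488.3, 0.0, 322.0], [0.0, 488.3, 233.3], [0.0, 0.0, 1.0]]
case [([300.2, 198.0, 350.5, 269.4], 0.83), ([298.7, 201.1, 347.9, 256.1], 0.2)]
lid [([298.9, 199.3, 347.9, 260.1], 0.87)]
lid_knob [([300.1, 203.9, 346.4, 257.3], 0.87)]
mallet [([243.3, 354.3, 325.1, 386.9], 0.92)]
burnisher_grip []
needle_file []
brush [([284.3, 161.3, 332.2, 172.0], 0.61)]
top [ 0.46117553 -0.02981665  1.36829254] -0.09135093193883967 [3.281, -0.769, -89.242] [[470.6, 0.0, 314.4], [0.0, 470.6, 240.4], [0.0, 0.0, 1.0]]
case [([265.6, 201.9, 346.2, 268.8], 0.77)]
lid [([270.2, 199.5, 349.0, 267.5], 0.96)]
lid_knob [([264.2, 202.9, 348.0, 265.2], 0.92)]
mallet [([461.7, 238.1, 491.6, 312.4], 0.8)]
burnisher_grip []
needle_file [([179.6, 219.5, 190.6, 240.1], 0.55)]
brush [([133.9, 223.7, 158.9, 291.2], 0.82), ([262.1, 201.6, 349.0, 266.7], 0.72)]
wrist [ 0.24312865 -0.49868681  0.37340066] -0.0785781987462221 [-16.874, -0.085, -71.733] [[398.3, 0.0, 319.2], [0.0, 398.3, 242.0], [0.0, 0.0, 1.0]]
case []
lid []
lid_knob []
mallet [([341.3, 4.2, 374.0, 26.4], 0.81)]
burnisher_grip []
needle_file []
brush []
```

```bash
sed -i "s/R=np.array(c\['rotation'\])/R=Rn.from_euler('xyz',c['rotation'],degrees=True).as_matrix()/" h.py
python3 - <<'E'
import cv2
a=cv2.imread('pics/scene0.png'); b=cv2.imread('pics/top0.png')
cv2.imwrite('pics/sc_crop.png',cv2.resize(a[120:420,180:480],(800,600),interpolation=2)[:, :])
cv2.imwrite('pics/top_crop.png',cv2.resize(b[180:330,230:430],(800,600),interpolation=2))
E
```

```text
(no output)
```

View pics/sc_crop.png

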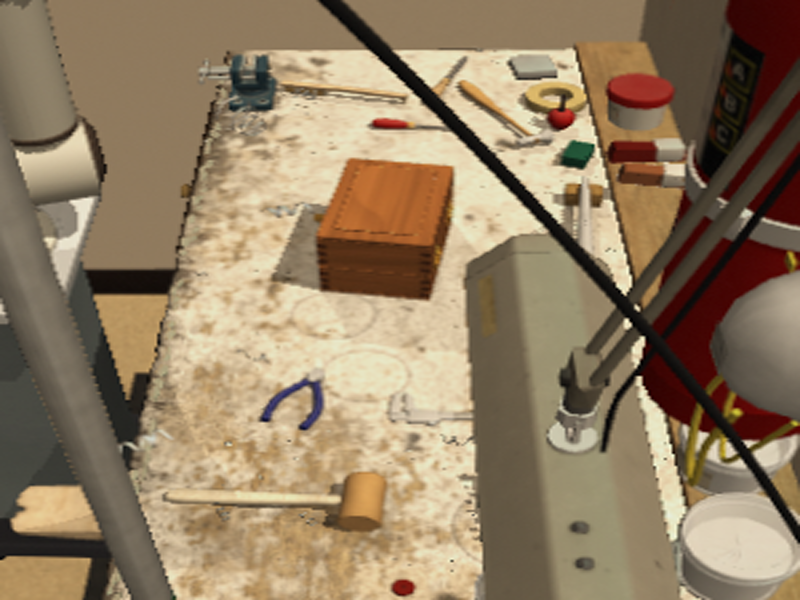

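View pics/top_crop.png

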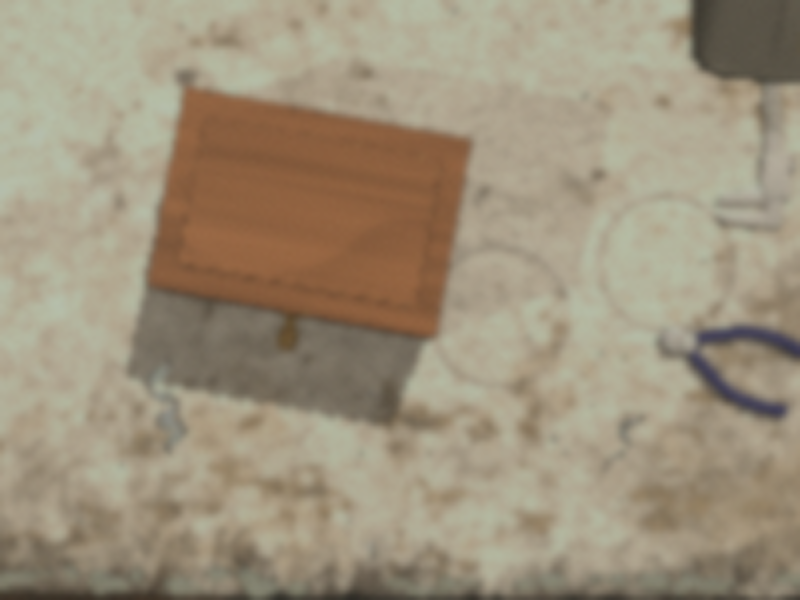

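View pics/top0.png

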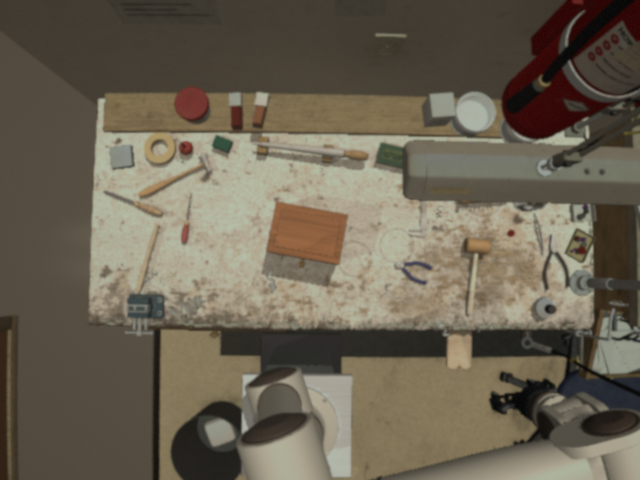

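```bash
cat > /dev/null; python3 - <<'E'
from h import *
import json
c=camera('top')
L=[atz(c,230+x/4-.4,180+y/4-.4,.124) for x,y in [(185,88),(471,140),(437,337),(148,285)]]
for p in L: print(np.round(p,4))
bl,br,fr,fl=[p[:2] for p in L]
print([np.linalg.norm(a-b) for a,b in [(bl,br),(br,fr),(fr,fl),(fl,bl)]])
ctr=np.mean([bl,br,fr,fl],0); ax=(bl-fl)+(br-fr); yv=(bl-br)+(fl-fr)
print(ctr,np.degrees(np.arctan2(ax[1],ax[0])),np.degrees(np.arctan2(-yv[0],yv[1])))
k=atz(c,230+289/4-.4,180+333/4-.4,.07);print('knob',k)
c2=camera('scene')
# scene crop scale 8/3 , x, 2 y
for z,pts in [(.124,[(318,238),(437,249),(454,168),(348,158)])]:
    for x,y in pts: print('scene',np.round(atz(c2,180+x/8*3-.3,120+y/2-.3,z),4))
E
```

```text
[0.6346 0.0583 0.124 ]
[ 0.6026 -0.1325  0.124 ]
[ 0.4714 -0.1111  0.124 ]
[0.5032 0.0803 0.124 ]
[np.float64(0.19340308074799517), np.float64(0.13290489432666633), np.float64(0.19409923858128306), np.float64(0.13326448271655728)]
[ 0.55294611 -0.02624708] -9.376845755901135 -9.467279456677094
knob [ 0.47326778 -0.01260777  0.07      ]
scene [ 0.4733 -0.1146  0.124 ]
scene [ 0.6105 -0.1398  0.124 ]
scene [0.6362 0.0548 0.124 ]
scene [0.5026 0.0825 0.124 ]
```

```bash
cat >> h.py <<'E'
ctr=np.array([.5538,-.0275]); YAW=-9.45
cy,sy=np.cos(np.radians(YAW)),np.sin(np.radians(YAW))
xc=np.array([cy,sy,0]); yc=np.array([-sy,cy,0]); zc=np.array([0,0,1.])
def C(x,y,z): return np.array([*ctr,0])+x*xc+y*yc+z*zc
def tool(down, yaw=None): # tilt below horizontal in deg, in case x-z plane
    a=np.radians(down)
    X=xc if yaw is None else np.array([np.cos(np.radians(yaw)),np.sin(np.radians(yaw)),0])
    Yc=np.cross(zc,X)
    z=np.cos(a)*X-np.sin(a)*zc; y=-Yc
    return np.column_stack([np.cross(y,z),y,z])
def knob(th):
    a=np.radians(th)+np.arctan2(14,154.)
    return C(.068,0,.056)+.155*(-np.cos(a)*xc+np.sin(a)*zc)
def cur():
    o=bot.get_obs(); return np.array(o['ee_pos']),Rn.from_euler('xyz',o['tcp_rot'],degrees=True),o
def units(p,R,base=None):
    p0,R0,o=cur() if base is None else base
    d=(p-p0)/.03; r=(Rn.from_matrix(R)*R0.inv()).as_rotvec(degrees=True)/6
    return np.round(np.r_[d,r],2).tolist()
E
python3 - <<'E'
from h import *
R=tool(45); K=knob(0); print(K,'pre',K-.09*R[:,2])
print(units(np.array([.36,-.05,.20]),R))
E
```

```text
[ 0.46860857 -0.01332026  0.07003304] pre [ 0.4058326  -0.00287147  0.13367265]
[6.24, 15.74, -1.04, 0.58, -7.55, -4.39]
```

Request:
apply_moves(targets=[6.24,15.74,-1.04,0.58,-7.55,-4.39,1,6.24,15.74,-1.04,0.58,-7.55,-4.39,1,6.24,15.74,-1.04,0.58,-7.55,-4.39,1,6.24,15.74,-1.04,0.58,-7.55,-4.39,1,6.24,15.74,-1.04,0.58,-7.55,-4.39,1], newtons=25)

```text
time: 1.8
ee_pos: [0.2605, -0.3009, 0.2174]
tcp_rot: [177.6, -35.1, -2.2]
wrist_force: [-0.1, 1.0, 1.1]
opening: 0.0851
```

```bash
python3 - <<'E'
from h import *
print(units(np.array([.36,-.05,.20]),tool(45)))
print(cur())
E
```

```text
[3.32, 8.36, -0.58, 0.14, -1.67, -0.95]
(array([ 0.26045561, -0.30087854,  0.21735855]), Rotation.from_matrix(array([[ 0.8170636 , -0.06265167,  0.57313336],
                            [-0.03146031, -0.99744202, -0.0641846 ],
                            [ 0.57568857,  0.03441195, -0.81694461]])), {'time': 1.8, 'q': array([-71.03436355, -37.27558788, -30.83951108,  79.61557151,
        31.41009334, 116.69585704]), 'qd': array([ 10.31808156, -89.66953832, -71.6494588 , -31.18592614,
        43.77473618,  66.59777006]), 'joint_efforts': array([-2.00873382,  5.7416153 , 51.43574238, -1.84052993,  0.42669727,
       -2.07866214]), 'ee_pos': array([ 0.26045561, -0.30087854,  0.21735855]), 'tcp_rot': array([177.58797047, -35.14786711,  -2.20503398]), 'wrist_force': array([-0.08701931,  1.04434159,  1.07410131]), 'torque': array([0.05567967, 0.49405534, 0.0700471 ]), 'opening': 0.08506304578722262})
```

```bash
python3 - <<'E'
from h import *
print(units(np.array([.40,-.06,.24]),tool(60)))
E
```

```text
[4.65, 8.03, 0.75, 0.42, 0.82, -0.99]
```

Request:
apply_moves(targets=[3,1.5,0.75,0.42,0.82,-0.99,1,4.65,3,0.75,0.42,0.82,-0.99,1,4.65,8,0.75,0.42,0.82,-0.99,1,4.65,8,0.75,0.42,0.82,-0.99,1,4.65,8,0.75,0.42,0.82,-0.99,1])

```text
time: 2.3
ee_pos: [0.371, -0.1376, 0.2362]
tcp_rot: [179.9, -29.8, -9.2]
wrist_force: [1.3, -1.1, -0.8]
opening: 0.0852
```

```bash
python3 - <<'E'
from h import *
print(units(np.array([.40,-.06,.24]),tool(60)))
print(cur()[2])
E
```

```text
[0.97, 2.59, 0.13, 0.01, -0.04, -0.02]
{'time': 2.3, 'q': array([-26.26763981, -46.65974075, -32.51997903,  75.42092518,
         8.24184785, 165.11668833]), 'qd': array([ 89.23568485, -13.33246468,  -4.91203379,  -5.33271542,
       -41.89191143,  79.10121658]), 'joint_efforts': array([-12.71258444,  -3.21214177,  50.42094111,  -4.31604937,
         1.64117441,  -2.23432906]), 'ee_pos': array([ 0.37103435, -0.13755598,  0.23616034]), 'tcp_rot': array([179.87325548, -29.78071882,  -9.23729513]), 'wrist_force': array([ 1.2943944 , -1.12740259, -0.77633043]), 'torque': array([ 0.04807985,  0.41518478, -0.03727167]), 'opening': 0.0852023445340359}
```

```bash
cat >> h.py <<'E'
S=[([-71.678,5.012,10.032,95.1015,-.0027,90.0008],[.172799,-.521878,.230552],[-179.918,.0027,18.3208]),
([-71.034364,-37.275588,-30.839511,79.615572,31.410093,116.695857],[.260456,-.300879,.217359],[177.58797,-35.147867,-2.205034]),
([-26.26764,-46.659741,-32.51998,75.420925,8.241848,165.116688],[.371034,-.137556,.23616],[179.873255,-29.780719,-9.237295])]
def fk(q,P):
    h,a1,L1,L2,a3,d,off=P
    q1,q2,q3,q4,q5,q6=q
    e=q3-q2
    r2=np.radians(q2); er=np.radians(e)
    # plane coords
    x=a1+L1*np.sin(r2)+L2*np.cos(er)-a3*np.sin(er); z=h+L1*np.cos(r2)+L2*np.sin(er)+a3*np.cos(er)
    R1=Rn.from_euler('z',q1,degrees=True)
    down=q4-e
    # tool z in plane, frame: F z = tool dir when q5=0
    a=np.radians(down)
    zt=np.array([np.cos(a),0,-np.sin(a)]); xt=np.array([-np.sin(a),0,-np.cos(a)]); yt=np.cross(zt,xt)
    F=Rn.from_matrix(np.column_stack([xt,yt,zt]))
    R=R1*F*Rn.from_euler('x',SG5*q5,degrees=True)*Rn.from_euler('z',SG6*q6,degrees=True)
    p=R1.apply([x,off,z])+d*R.as_matrix()[:,2]
    return p,R
SG5=1;SG6=1
E
python3 - <<'E'
import h; from h import *
from scipy.optimize import least_squares
for q,p,r in S:
  Rt=Rn.from_euler('xyz',r,degrees=True)
  for a in (1,-1):
    for b in (1,-1):
      h.SG5,h.SG6=a,b
      R=h.fk(q,[0]*7)[1]; print(a,b,np.round((R.inv()*Rt).as_rotvec(degrees=True),2))
E
```

```text
1 1 [ 0.   -0.01  0.  ]
1 -1 [-1.0e-02 -0.0e+00 -1.8e+02]
-1 1 [0. 0. 0.]
-1 -1 [   0.   -0. -180.]
1 1 [28.22 56.12 -0.  ]
1 -1 [  76.13    0.   -111.38]
-1 1 [-0.  0. -0.]
-1 -1 [   0.      0.   -126.61]
1 1 [15.93  4.23  0.  ]
1 -1 [ 16.67   0.   -29.56]
-1 1 [-0.  0. -0.]
-1 -1 [ -0.     0.   -29.77]
```

```bash
sed -i 's/^SG5=1;SG6=1/SG5=-1;SG6=1/' h.py
python3 - <<'E'
from h import *
from scipy.optimize import least_squares
f=lambda P:np.concatenate([fk(q,P)[0]-p for q,p,r in S])
for x0 in ([.3,0,.5,.5,0,.3,0],[.2,.1,.4,.6,.1,.4,0]):
    s=least_squares(f,x0,x_scale=.1,ftol=1e-14,xtol=1e-14); print(np.round(s.x,4),np.abs(s.fun).max(), np.linalg.svd(s.jac)[1])
E
```

```text
[ 2.325e-01 -1.100e-03  3.666e-01  5.102e-01 -1.312e-01  2.831e-01
  4.000e-04] 0.002380024978089007 [3.38315034 2.45948816 1.76132317 0.5287226  0.33564423 0.08445867
 0.0601214 ]
[ 2.325e-01 -1.100e-03  3.666e-01  5.102e-01 -1.312e-01  2.831e-01
  4.000e-04] 0.002380024582253615 [3.38315034 2.45948815 1.76132317 0.52872261 0.33564424 0.08445866
 0.0601214 ]
```

```bash
cat >> h.py <<'E'
P0=[.2325,-.0011,.3666,.5102,-.1312,.2831,.0004]
from scipy.optimize import least_squares
LO=np.array([-179,-48.5,-65.8,-126,-82.7,-180.]);HI=np.array([179,103.8,70.7,130.5,87.1,180])
def ik(p,R,q0=None):
    Rt=Rn.from_matrix(R)
    if q0 is None: q0=[np.degrees(np.arctan2(p[1],p[0])),-10,-5,80,0,5]
    def f(q):
        a,b=fk(q,P0); return np.r_[(a-p)*10,(b.inv()*Rt).as_rotvec()]
    s=least_squares(f,np.clip(q0,LO+.5,HI-.5),bounds=(LO,HI),x_scale=10); return s.x,np.abs(s.fun).max()
FL=np.diag([-1,-1,1.])
E
python3 - <<'E'
from h import *
for t in (30,45,60,75):
    R=tool(t)@FL; K=knob(0)
    for b in (.1,.05,-.01):
        q,e=ik(K-b*R[:,2],R); print(t,b,np.round(q,1),round(e,4))
print('arc')
q=None
for th in (0,15,30,45,60,75,90,105):
    d=55+ th*.33; R=tool(d)@FL; q,e=ik(knob(th)+.01*R[:,2],R,q); print(th,d,np.round(q,1),round(e,4))
for t in (90,60,30,0):
    for X in (.4,.5):
        R=tool(t,0)@FL; q,e=ik(np.array([X,-.03,.33]),R); print('lev',t,X,np.round(q,1),round(e,4))
E
```

```text
30 0.1 [ 34.2 -48.5 -59.6  35.1 -49.4  30.7] 0.2411
30 0.05 [ 12.8 -48.5 -61.2  19.8 -20.9  11.7] 0.0312
30 -0.01 [  6.1 -23.1 -52.3   1.8 -13.4   7.9] 0.0
45 0.1 [ 12.  -48.5 -46.9  55.7 -17.5  17.5] 0.1019
45 0.05 [  6.  -43.2 -50.4  38.9 -10.9  11.1] 0.0
45 -0.01 [  3.7 -24.3 -45.   25.   -9.3   9.4] 0.0
60 0.1 [  3.6 -39.5 -37.5  62.6  -6.5  11.4] 0.0
60 0.05 [  2.6 -30.4 -37.1  53.8  -6.   10.4] 0.0
60 -0.01 [  1.5 -18.2 -35.2  43.5  -5.4   9.5] 0.0
75 0.1 [  0.4 -22.1 -22.2  75.1  -2.5   9.5] 0.0
75 0.05 [  0.1 -16.8 -23.7  68.3  -2.5   9.2] 0.0
75 -0.01 [ -0.3  -9.1 -24.3  59.9  -2.4   8.8] 0.0
arc
0 55.0 [  2.2 -20.7 -38.6  37.7  -6.6   9.6] 0.0
15 59.95 [  1.2 -20.9 -32.2  49.   -5.3   9.3] 0.0
30 64.9 [  0.1 -17.2 -23.9  58.5  -4.    8.7] 0.0
45 69.85 [ -1.  -11.1 -14.4  66.7  -2.9   8. ] 0.0
60 74.8 [-2.  -3.3 -4.1 74.1 -2.   7.2] 0.0
75 79.75 [-2.8  5.6  6.8 81.1 -1.2  6.5] 0.0
90 84.7 [-3.5 15.1 18.1 87.8 -0.5  5.9] 0.0
105 89.65 [-4.  25.1 29.7 94.3 -0.   5.4] 0.0
lev 90 0.4 [ -4.3 -19.7  -1.4 108.3  -0.   -4.3] 0.0
lev 90 0.5 [ -3.5  -3.8  12.2 106.    0.   -3.5] 0.0
lev 60 0.4 [ -6.7 -44.9 -21.4  83.7   3.3  -5.8] 0.0
lev 60 0.5 [ -4.8 -26.9 -10.8  76.2   2.4  -4.2] 0.0
lev 30 0.4 [-22.2 -48.5 -27.2  75.5  25.8 -20.2] 0.3143
lev 30 0.5 [ -6.8 -47.2 -33.9  43.5   5.9  -3.4] 0.0
lev 0 0.4 [-41.7 -48.5 -58.5 -36.9  59.3  21.2] 0.3496
lev 0 0.5 [-10.  -48.5 -52.   -6.5  11.6   0.6] 0.0525
```

```bash
python3 - <<'E'
from h import *
b=None
p=np.array([.42,-.02,.22])
prev=None
base=cur()
for ph in (40,80,120,160,180):
    R=tool(60)@Rn.from_euler('z',-ph,degrees=True).as_matrix()
    print(ph,units(p,R,base)); base=(p,Rn.from_matrix(R),0)
E
```

```text
40 [1.63, 3.92, -0.54, -3.26, 0.51, 5.75]
80 [0.0, 0.0, 0.0, -3.29, 0.55, 5.77]
120 [0.0, 0.0, 0.0, -3.29, 0.55, 5.77]
160 [0.0, 0.0, 0.0, -3.29, 0.55, 5.77]
180 [0.0, 0.0, 0.0, -1.64, 0.27, 2.89]
```

Request:
apply_moves(targets=[1.63,3.92,-0.54,-3.26,0.51,5.75,0.5,1.63,3.92,-0.54,-3.26,0.51,5.75,0.5,1.63,3.92,-0.54,-3.26,0.51,5.75,0.5,1.63,3.92,-0.54,-3.26,0.51,5.75,0.5,1.63,3.92,-0.54,-3.26,0.51,5.75,0.5])

```text
time: 2.8
ee_pos: [0.4199, -0.0188, 0.2189]
tcp_rot: [159.6, -22.3, 35.2]
wrist_force: [0.1, -0.2, -0.6]
opening: 0.0426
```

Request:
apply_moves(targets=[0,0,0,-3.29,0.55,5.77,0.5,0,0,0,-3.29,0.55,5.77,0.5,0,0,0,-3.29,0.55,5.77,0.5,0,0,0,-3.29,0.55,5.77,0.5,0,0,0,-3.29,0.55,5.77,0.5])

```text
time: 3.3
ee_pos: [0.4197, -0.0216, 0.2193]
tcp_rot: [150.4, -4.7, 72.0]
wrist_force: [-0.2, -0.1, -0.8]
opening: 0.0428
```

Request:
apply_moves(targets=[0,0,0,-3.29,0.55,5.77,0.5,0,0,0,-3.29,0.55,5.77,0.5,0,0,0,-3.29,0.55,5.77,0.5,0,0,0,-3.29,0.55,5.77,0.5,0,0,0,-3.29,0.55,5.77,0.5])

```text
time: 3.8
ee_pos: [0.4197, -0.0217, 0.2193]
tcp_rot: [153.5, 14.7, 107.2]
wrist_force: [-0.1, -1.5, -0.4]
opening: 0.0427
```

Request:
apply_moves(targets=[0,0,0,-3.29,0.55,5.77,0.5,0,0,0,-3.29,0.55,5.77,0.5,0,0,0,-3.29,0.55,5.77,0.5,0,0,0,-3.29,0.55,5.77,0.5,0,0,0,-3.29,0.55,5.77,0.5])

```text
time: 4.3
ee_pos: [0.4197, -0.0217, 0.2193]
tcp_rot: [169.0, 28.3, 147.9]
wrist_force: [0.5, 0.2, -0.9]
opening: 0.0432
```

```bash
python3 - <<'E'
from h import *
R=tool(60)@FL
c=snap('wrist','w1.png')
print(cur()[2]['q'],cur()[0]); q=cur()[2]['q']; print(fk(q,P0)[0])
for qn in ['lid_knob','burnisher_grip','case']:
    print(qn,[(np.round(d['box'],1).tolist(),round(d['conf'],2)) for d in recognise(qn,'wrist')[:2]])
print('knob proj',proj(c,knob(0)))
print(units(np.array([.42,-.005,.165]),R))
E
```

```text
[  0.51665469 -44.76873823 -33.95840068  71.05397291  -5.12199895
  28.19258268] [ 0.41968277 -0.02166038  0.21931076]
[ 0.40662935 -0.02120844  0.21480018]
lid_knob [([219.5, 135.8, 492.3, 360.6], 0.95)]
burnisher_grip []
case [([217.6, 107.2, 494.4, 362.8], 0.67)]
knob proj [325.03219691 172.42495455]
[0.01, 0.56, -1.81, -1.65, 0.3, 2.94]
```

View pics/w1.png

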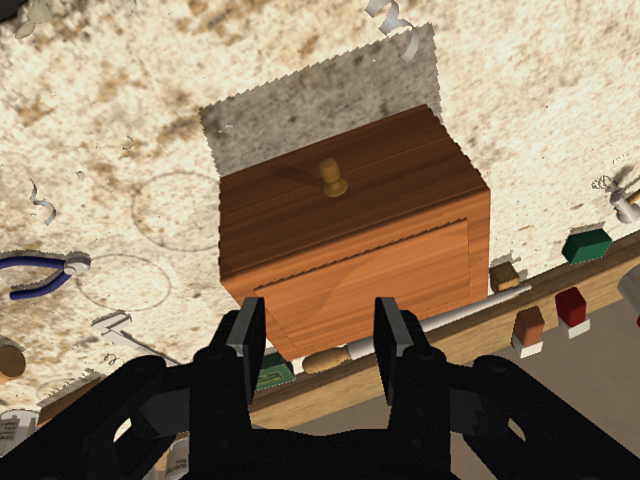

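Request:
apply_moves(targets=[0,0.5,-1.8,-1.65,0.3,2.94,0.5,0,0.5,-1.8,-1.65,0.3,2.94,0.5,0,0.5,-1.8,-1.65,0.3,2.94,0.5,0,0.5,-1.8,-1.65,0.3,2.94,0.5])

```text
time: 4.9
ee_pos: [0.4196, -0.0066, 0.1648]
tcp_rot: [-179.9, 30.0, 170.7]
wrist_force: [0.3, -0.4, 0.7]
opening: 0.0425
```

```bash
python3 - <<'E'
from h import *
R=tool(60)@FL
c=snap('wrist','w2.png')
q=cur()[2]['q']; print(q,cur()[0],cur()[2]['tcp_rot']); print(fk(q,P0)[0])
print('knob proj',proj(c,knob(0)),'face',proj(c,knob(0)+.018*xc),'end',proj(c,knob(0)-.008*xc))
im=c['img'][:,:,::-1].copy()
cv2.imwrite('pics/w2c.png',cv2.resize(im[80:230,220:420],(800,600),interpolation=2))
print(units(knob(0)+.01*R[:,2],R))
E
```

```text
[  3.44039463 -46.32250767 -40.59430218  66.32743229  -6.41115618
  11.2151885 ] [ 0.41980409 -0.00664326  0.16536485] [179.99623331  30.03053311 170.54057819]
[ 0.3937826  -0.00759437  0.16095502]
knob proj [321.67100254 233.04257342] face [321.5352854  251.50370361] end [321.73554922 224.22316281]
[1.79, -0.25, -3.47, 0.0, 0.01, 0.0]
```

View pics/w2.png

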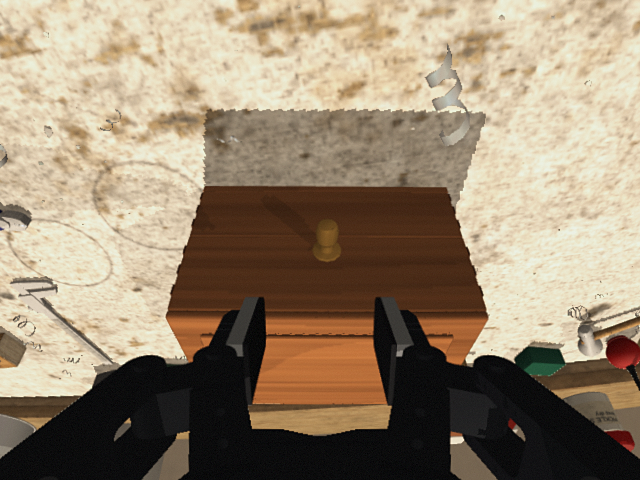

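```bash
python3 - <<'E'
import h; from h import *
c=camera('wrist')
print([np.round(proj(c,C(-.068,s*.098,z)),1) for s in (1,-1) for z in (.124,0.0)])
S2=S+[([  0.51665469,-44.76873823,-33.95840068,71.05397291,-5.12199895,28.19258268],[.41968,-.02166,.21931],0),(cur()[2]['q'],cur()[0],0)]
f=lambda P:np.concatenate([fk(q,P)[0]-p for q,p,r in S2])
s=least_squares(f,P0,x_scale=.1); print(np.round(s.x,4),np.round(s.fun*1000,1))
im=c['img'][:,:,::-1].copy()
E
```

```text
[array([485. , 317.9]), array([442.3, 186.5]), array([158.7, 317.8]), array([200.5, 186.4])]
[ 0.1474  0.0181  0.3462  0.5015 -0.0184  0.2914 -0.0006] [ -0.8   0.4  -4.2   6.4 -10.1   5.3   2.   -0.6   0.5  -5.1  -1.2  -2.2
  -7.9  -1.8   0.5]
```

View pics/w2c.png

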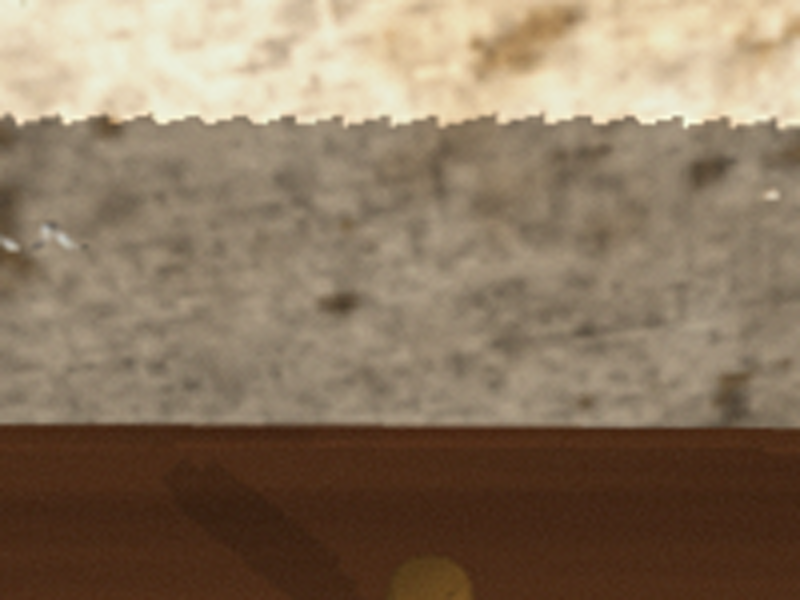

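```bash
sed -i 's/^ctr=.*; YAW/ctr=np.array([.5533,-.0243]); YAW/' h.py
python3 - <<'E'
from h import *
R=tool(60)@FL
print(knob(0),units(knob(0)+.01*R[:,2],R),units(knob(0)-.035*R[:,2],R))
E
```

```text
[ 0.46810857 -0.01012026  0.07003304] [1.77, -0.14, -3.48, -0.0, 0.01, 0.0] [1.03, -0.02, -2.18, -0.0, 0.01, 0.0]
```

Request:
apply_moves(targets=[0.5,0,-1.1,0,0,0,0.5,1.03,-0.05,-2.2,0,0,0,0.5,1.3,-0.1,-2.65,0,0,0,0.5,1.55,-0.13,-3.1,0,0,0,0.5,1.75,-0.14,-3.45,0,0,0,0.5])

```text
time: 5.5
ee_pos: [0.4726, -0.0111, 0.0611]
tcp_rot: [-180.0, 30.0, 170.5]
wrist_force: [-0.6, -0.2, 0.2]
opening: 0.0426
```

```bash
python3 - <<'E'
from h import *
c=snap('wrist','w3.png')
R=tool(60)@FL
print(cur()[2]['q'],cur()[0],cur()[2]['wrist_force'],units(knob(0)+.01*R[:,2],R))
E
```

```text
[  2.13766051 -37.32045421 -48.13207305  49.80254717  -5.77838368
  10.06175016] [ 0.47235157 -0.0110828   0.05942758] [-1.00715206 -0.32661387 -2.19008405] [0.02, 0.0, 0.06, 0.0, -0.02, 0.0]
```

View pics/w3.png

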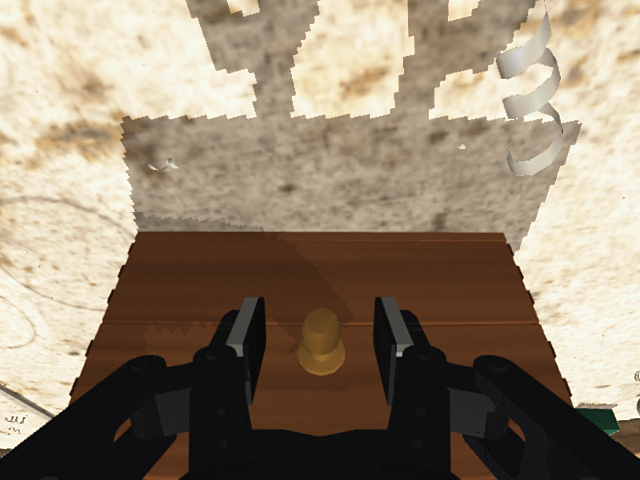

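Request:
apply_moves(targets=[0,0,0,0,0,0,0,0,0,0,0,0,0,0,0,0,0,0,0,0,0,0,0,0,0,0,0,0,0,0,0,0,0,0,0], newtons=25)

```text
time: 6.05
ee_pos: [0.4725, -0.0104, 0.0626]
tcp_rot: [-180.0, 30.1, 170.8]
wrist_force: [-2.7, 4.4, 4.0]
opening: 0.0127
```

```bash
python3 - <<'E'
from h import *
c=snap('wrist','w4.png')
print(cur()[0],cur()[2]['wrist_force'],cur()[2]['opening'])
p0,R0,o=cur()
# lid relative arc: rows
base=cur(); K0=p0
for th in (5,10,15,20,25, 30,36,42,48,54,60,66,72,78,84,90,96,102):
    R=tool(60+.28*th)@FL
    off=p0-knob(0)  # tcp - knob at grasp, roughly along tool z
    b=.01
    p=knob(th)+ (p0-(knob(0)+b*(tool(60)@FL)[:,2])) + b*R[:,2]
    print(th,units(p,R,base))
    if th in(25,54,84): base=(p,Rn.from_matrix(R),0)
E
```

```text
[ 0.47253285 -0.01045128  0.06262774] [-3.29383055  5.34474244  3.66085121] 0.012813596078022396
5 [0.05, -0.01, 0.44, 0.05, 0.24, -0.03]
10 [0.14, -0.02, 0.88, 0.08, 0.47, -0.03]
15 [0.27, -0.05, 1.3, 0.12, 0.7, -0.03]
20 [0.44, -0.07, 1.72, 0.16, 0.93, -0.03]
25 [0.63, -0.11, 2.11, 0.2, 1.16, -0.03]
30 [0.23, -0.04, 0.38, 0.04, 0.23, 0.0]
36 [0.55, -0.09, 0.8, 0.08, 0.51, 0.0]
42 [0.92, -0.15, 1.18, 0.13, 0.78, 0.0]
48 [1.32, -0.22, 1.53, 0.18, 1.06, 0.0]
54 [1.75, -0.29, 1.82, 0.22, 1.33, 0.0]
60 [0.46, -0.08, 0.25, 0.05, 0.28, 0.0]
66 [0.95, -0.16, 0.45, 0.09, 0.55, 0.0]
72 [1.45, -0.24, 0.59, 0.14, 0.83, 0.0]
78 [1.97, -0.33, 0.68, 0.18, 1.1, -0.0]
84 [2.49, -0.41, 0.72, 0.23, 1.38, 0.0]
90 [0.52, -0.09, -0.02, 0.05, 0.28, 0.0]
96 [1.04, -0.17, -0.1, 0.09, 0.55, 0.0]
102 [1.55, -0.26, -0.23, 0.14, 0.83, -0.0]
```

View pics/w4.png

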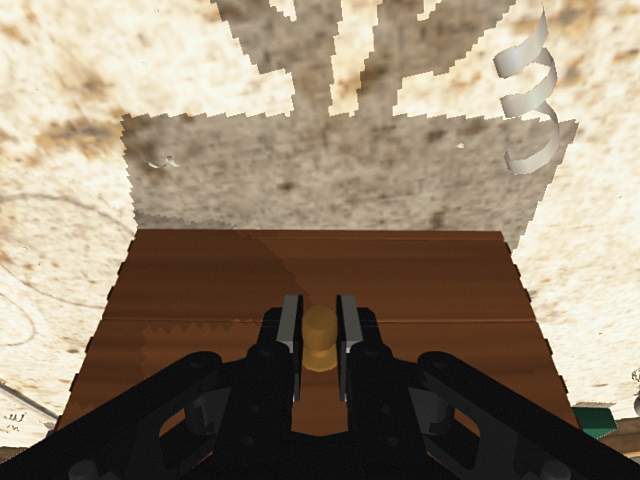

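Request:
apply_moves(targets=[0.05,-0.01,0.44,0.05,0.24,0,0,0.14,-0.02,0.88,0.08,0.47,0,0,0.27,-0.05,1.3,0.12,0.7,0,0,0.44,-0.07,1.72,0.16,0.93,0,0,0.63,-0.11,2.11,0.2,1.16,0,0])

```text
time: 6.6
ee_pos: [0.4914, -0.0137, 0.1259]
tcp_rot: [180.0, 22.9, 170.7]
wrist_force: [4.2, 5.4, -3.4]
opening: 0.0131
```

```bash
python3 - <<'E'
from h import *
c=snap('wrist','w5.png')
print(cur()[0],cur()[2]['wrist_force'],cur()[2]['opening'])
E
```

```text
[ 0.49315372 -0.01395385  0.12840812] [-6.94174555  4.22854633  6.2194305 ] 0.013204748266536096
```

View pics/w5.png

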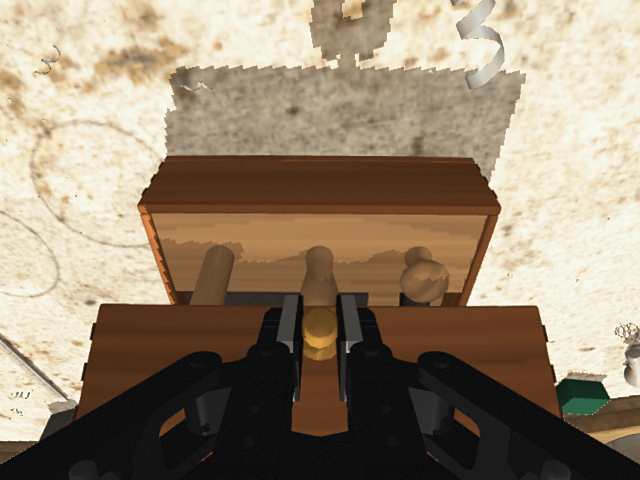

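Request:
apply_moves(targets=[0.23,-0.04,0.38,0.04,0.23,0,0,0.55,-0.09,0.8,0.08,0.51,0,0,0.92,-0.15,1.18,0.13,0.78,0,0,1.32,-0.22,1.53,0.18,1.06,0,0,1.75,-0.29,1.82,0.22,1.33,0,0])

```text
time: 7.15
ee_pos: [0.544, -0.0226, 0.1806]
tcp_rot: [180.0, 14.9, 170.7]
wrist_force: [-1.0, 4.5, 1.5]
opening: 0.0128
```

Request:
apply_moves(targets=[0.46,-0.08,0.25,0.05,0.28,0,0,0.95,-0.16,0.45,0.09,0.55,0,0,1.45,-0.24,0.59,0.14,0.83,0,0,1.97,-0.33,0.68,0.18,1.1,0,0,2.49,-0.41,0.72,0.23,1.38,0,0])

```text
time: 7.65
ee_pos: [0.6193, -0.0354, 0.2023]
tcp_rot: [-180.0, 6.5, 170.7]
wrist_force: [0.4, -0.2, 2.5]
opening: 0.0133
```

```bash
python3 - <<'E'
from h import *
c=snap('wrist','w6.png');c=snap('scene','s6.png')
print(cur()[0],cur()[2]['q'],cur()[2]['wrist_force'],cur()[2]['opening'])
R=tool(60+.28*84)@FL;print(knob(84)+.01*R[:,2],cur()[2]['tcp_rot'])
E
```

```text
[ 0.62086782 -0.03576917  0.20190545] [-2.95524238  7.58632859  9.33957297 85.20264421 -0.74632098  6.32611416] [-0.16668535  1.58635957  4.9362726 ] 0.012715368190376846
[ 0.6193408  -0.0352922   0.20104857] [-179.9831976     6.59277236  170.67690081]
```

View pics/w6.png

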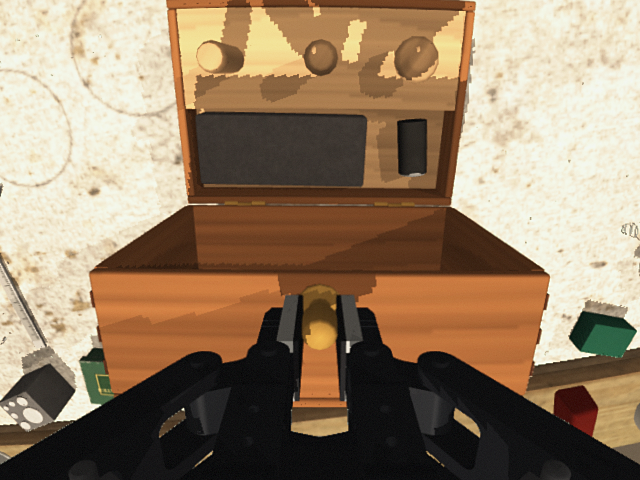

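View pics/s6.png

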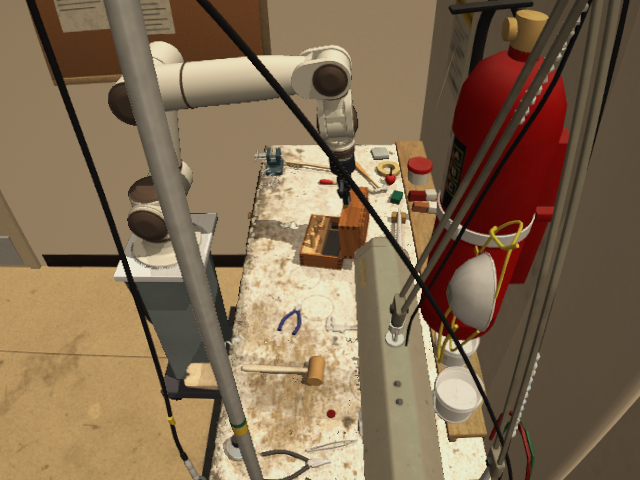

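Lid is upright (84°). Take it to about 103°.

Request:
apply_moves(targets=[0.26,-0.04,0,0.02,0.14,0,0,0.52,-0.09,-0.02,0.05,0.28,0,0,0.78,-0.13,-0.06,0.07,0.41,0,0,1.04,-0.17,-0.1,0.09,0.55,0,0,1.3,-0.22,-0.16,0.11,0.69,0,0])

```text
time: 8.25
ee_pos: [0.658, -0.0421, 0.1972]
tcp_rot: [-180.0, 2.4, 170.7]
wrist_force: [0.7, 1.0, 2.3]
opening: 0.0133
```

Request:
apply_moves(targets=[0.25,-0.04,-0.07,0.02,0.14,0,0,0.25,-0.04,-0.07,0.02,0.14,0,0,0.25,-0.04,-0.07,0.02,0.14,0,0.3,0.25,-0.04,-0.07,0.02,0.14,0,0.4,0.25,-0.04,-0.07,0.02,0.14,0,0.5])

```text
time: 8.75
ee_pos: [0.6645, -0.0431, 0.1942]
tcp_rot: [-180.0, 1.4, 170.7]
wrist_force: [0.2, -0.4, -0.4]
opening: 0.0425
```

```bash
python3 - <<'E'
from h import *
c=snap('wrist','w7.png')
print(cur()[0],cur()[2]['q'],cur()[2]['wrist_force'],cur()[2]['opening'])
print(knob(105),cur()[2]['tcp_rot'])
E
```

```text
[ 0.664581   -0.04299011  0.19430904] [-3.62417315 19.42155544 22.87454335 92.03871726 -0.17991237  5.65881937] [-0.5101127  -0.3319909   0.87863807] 0.0430100647244754
[ 0.67315814 -0.04424986  0.20147162] [-179.96044634    1.42511726  170.71527884]
```

View pics/w7.png

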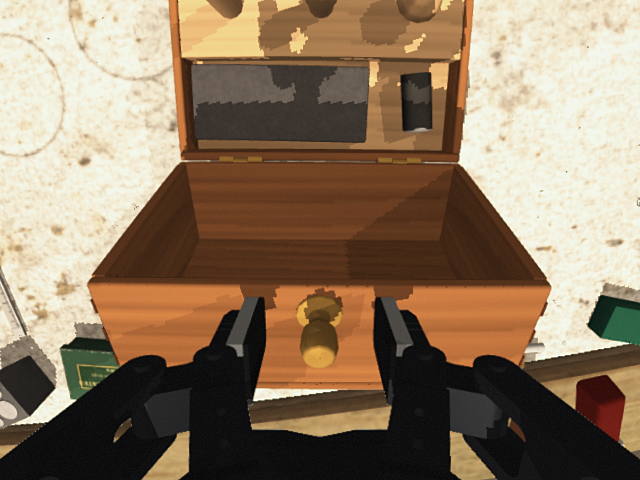

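```bash
python3 - <<'E'
from h import *
R=tool(90)@FL
print(C(-.031,-.058,.083),units(C(-.031,-.058,.2),R))
E
```

```text
[ 0.51319786 -0.0764231   0.083     ] [-5.05, -1.11, 0.19, 0.05, 0.23, -0.03]
```

Request:
apply_moves(targets=[0,0,1.2,0,0,0,0.5,0,0,2.4,0,0,0,0.5,-1.5,0,2.4,0,0,0,0.5,-3,-0.7,2.2,0,0,0,0.5,-4.5,-1.4,1.5,0,0.24,0,0.5])

```text
time: 9.3
ee_pos: [0.5322, -0.0836, 0.2425]
tcp_rot: [-179.7, 0.2, 170.8]
wrist_force: [0.7, -0.5, 0.9]
opening: 0.043
```

```bash
python3 - <<'E'
from h import *
R=tool(90)@FL
print(cur()[0],C(-.031,-.058,.083),units(C(-.031,-.058,.19),R))
E
```

```text
[ 0.53223469 -0.08363029  0.24249139] [ 0.51319786 -0.0764231   0.083     ] [-0.63, 0.24, -1.75, 0.05, 0.03, -0.04]
```

Request:
apply_moves(targets=[-0.6,0.24,-1,0,0,0,0.42,-0.6,0.24,-1.8,0,0,0,0.42,-0.6,0.24,-1.8,0,0,0,0.42])

```text
time: 9.6
ee_pos: [0.5133, -0.0761, 0.1843]
tcp_rot: [-179.7, -0.2, 170.7]
wrist_force: [-1.3, 0.6, -0.3]
opening: 0.0356
```

```bash
python3 - <<'E'
from h import *
c=snap('wrist','w8.png'); ct=snap('top','t8.png')
for n in('wrist','top'):
  for qn in ['burnisher_grip','lid','scraper_grip','graver_grip']:
    print(n,qn,[(np.round(d['box'],1).tolist(),round(d['conf'],2)) for d in recognise(qn,n)[:2]])
print(proj(c,C(-.031,-.058,.112)),proj(c,C(-.031,-.058,.056)),cur()[0],cur()[2]['wrist_force'])
cv2.imwrite('pics/t8c.png',cv2.resize(ct['img'][160:310,230:430,::-1],(800,600),interpolation=2))
E
```

```text
wrist burnisher_grip [([305.0, 218.1, 336.5, 267.6], 0.6)]
wrist lid [([258.1, 349.3, 524.7, 478.9], 0.78)]
wrist scraper_grip [([389.2, 221.9, 425.8, 259.2], 0.85)]
wrist graver_grip [([470.0, 221.6, 514.9, 258.4], 0.55), ([259.3, 349.7, 531.0, 480.0], 0.52)]
top burnisher_grip []
top lid [([277.3, 161.3, 354.6, 208.5], 0.82)]
top scraper_grip [([278.3, 159.8, 357.4, 208.1], 0.37)]
top graver_grip []
[319.56141017 257.20073609] [319.96482593 231.42995978] [ 0.51548424 -0.07623763  0.18722557] [-0.57418143 -0.2791151  -0.11334523]
```

View pics/w8.png

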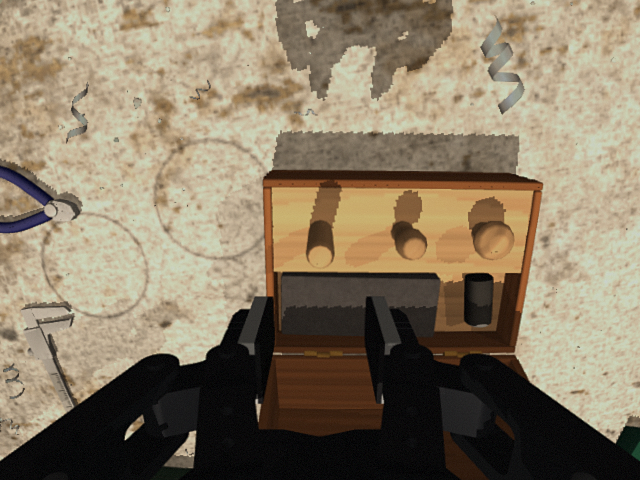

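View pics/t8c.png

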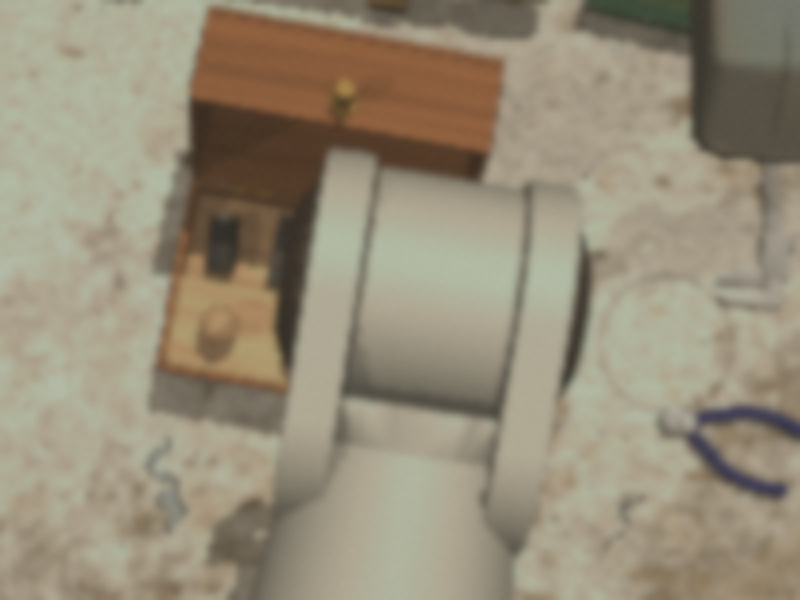

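```bash
python3 - <<'E'
from h import *
print(units(C(-.031,-.058,.068),tool(90)@FL),cur()[0])
E
```

```text
[-0.08, -0.01, -3.97, 0.04, -0.0, -0.03] [ 0.51548424 -0.07623763  0.18722557]
```

Request:
apply_moves(targets=[-0.04,0,-1.3,0,0,0,0.42,-0.04,0,-2.4,0,0,0,0.42,-0.04,0,-3.2,0,0,0,0.42,-0.04,0,-3.9,0,0,0,0.42,-0.04,0,-3.9,0,0,0,0.42])

```text
time: 10.6
ee_pos: [0.5124, -0.076, 0.0671]
tcp_rot: [-179.7, -0.3, 170.7]
wrist_force: [0.2, 0.2, 0.4]
opening: 0.0356
```

```bash
python3 - <<'E'
from h import *
c=snap('wrist','w9.png');o=cur()[2]
print(units(C(-.031,-.058,.068),tool(90)@FL),o['ee_pos'],o['wrist_force'],o['tcp_rot'])
E
```

```text
[-0.0, -0.01, -0.04, 0.04, -0.03, -0.03] [ 0.5132681  -0.07610121  0.06912663] [0.34983866 0.23889622 0.35118053] [-1.79740248e+02 -1.17637594e-01  1.70724034e+02]
```

View pics/w9.png

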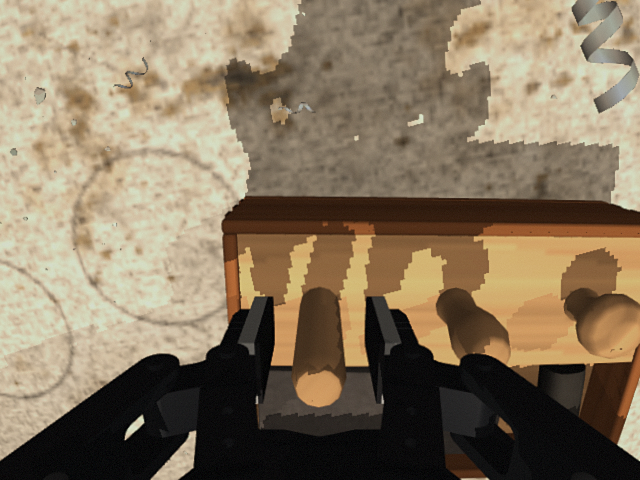

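Handle sits between the pads, centred at u≈320. Close at 50 N.

Request:
apply_moves(targets=[0,0,0,0,0,0,0,0,0,0,0,0,0,0,0,0,0,0,0,0,0,0,0,0,0,0,0,0,0,0,0,0,0,0,0], newtons=50)

```text
time: 11.15
ee_pos: [0.5148, -0.0764, 0.0714]
tcp_rot: [-179.7, 0.2, 170.7]
wrist_force: [-0.5, -0.8, 5.9]
opening: 0.0157
```

Request:
apply_moves(targets=[0,0,0.4,0,0,0,0,0,0,0.8,0,0,0,0,0,0,1.2,0,0,0,0,0,0,1.6,0,0,0,0,0,0,2,0,0,0,0])

```text
time: 11.65
ee_pos: [0.5141, -0.0762, 0.1312]
tcp_rot: [-179.7, 0.0, 170.7]
wrist_force: [0.5, 0.9, -1.7]
opening: 0.0155
```

```bash
python3 - <<'E'
from h import *
c=snap('wrist','w10.png');o=cur()[2]
print(o['ee_pos'],o['wrist_force'],o['tcp_rot'],o['opening'],o['q'])
E
```

```text
[ 0.51477412 -0.07635941  0.1332018 ] [-0.2983714   0.0514399   0.96371354] [-179.74523493    0.18214064  170.72101174] 0.01597354755308141 [-8.29627582 -0.09316766 -6.01329669 83.90212653 -0.25785144  0.98271743]
```

View pics/w10.png

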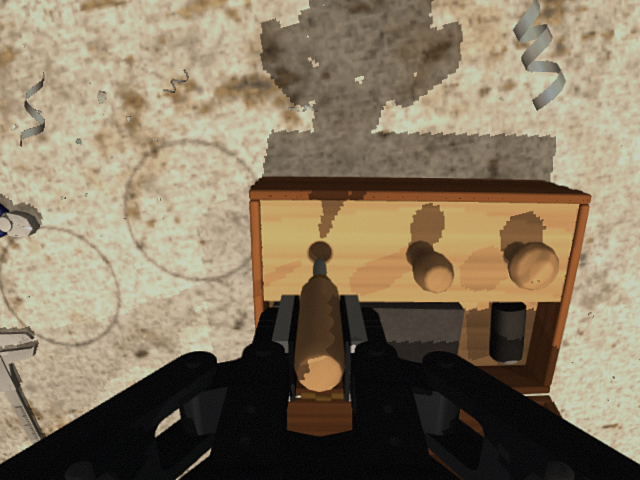

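Request:
apply_moves(targets=[0,0,1.5,0,0,0,0,0,0,3,0,0,0,0,0,0,4.5,0,0,0,0,0,0,6,0,0,0,0,0,0,7.5,0,0,0,0])

```text
time: 12.2
ee_pos: [0.5135, -0.0762, 0.357]
tcp_rot: [-179.7, 0.0, 170.7]
wrist_force: [1.4, -0.1, -0.5]
opening: 0.0157
```

```bash
cat > fit.py <<'E'
from h import *
o=cur()[2]
S2=[(s[0],s[1]) for s in S]+[([.51665469,-44.76873823,-33.95840068,71.05397291,-5.12199895,28.19258268],[.41968,-.02166,.21931]),
([3.44039463,-46.32250767,-40.59430218,66.32743229,-6.41115618,11.2151885],[.41980409,-.00664326,.16536485]),
([2.13766051,-37.32045421,-48.13207305,49.80254717,-5.77838368,10.06175016],[.47235157,-.0110828,.05942758]),
([-2.95524238,7.58632859,9.33957297,85.20264421,-.74632098,6.32611416],[.62086782,-.03576917,.20190545]),
([-3.62417315,19.42155544,22.87454335,92.03871726,-.17991237,5.65881937],[.664581,-.04299011,.19430904]),
([-8.29627582,-.09316766,-6.01329669,83.90212653,-.25785144,.98271743],[.51477412,-.07635941,.1332018]),
(o['q'],o['ee_pos'])]
f=lambda P:np.concatenate([fk(q,P)[0]-p for q,p in S2])
s=least_squares(f,P0,x_scale=.1); print(np.round(s.x,4).tolist(),np.abs(s.fun).max()*1000)
print(np.round(s.fun.reshape(-1,3)*1000,1))
import h
h.P0=s.x
for az,r,z in [(20,.6,.35),(25,.62,.35),(25,.66,.35),(25,.7,.35),(25,.7,.42)]:
  for t in (90,45,0):
    a=np.radians(az);R=tool(t,az)@FL
    q,e=h.ik(np.array([r*np.cos(a),r*np.sin(a),z]),R); print(az,r,z,t,np.round(q,1),round(e,4))
E
python3 fit.py
```

```text
[0.0861, 0.0222, 0.3579, 0.5103, 0.0471, 0.3054, -0.0007] 14.27831602016072
[[  1.7  -7.3  -1.7]
 [ 13.8  -9.5   8.1]
 [ -1.9   3.4   0.9]
 [ -6.   -2.6  -1.2]
 [ -3.1  -3.2   1.3]
 [ -7.2  -3.   -2.9]
 [ -9.1  -0.5  -1.7]
 [-10.8  -0.1   1.8]
 [ 14.3  -2.9  -0.3]
 [  3.9  -1.4  -4.3]]
20 0.6 0.35 90 [ 2.010e+01  1.980e+01  4.150e+01  1.117e+02 -0.000e+00  1.000e-01] 0.0
20 0.6 0.35 45 [ 20.1 -21.2  -9.9  56.3  -0.1   0.1] 0.0
20 0.6 0.35 0 [ 20.1 -42.1 -47.6  -5.5  -0.1  -0. ] 0.0
25 0.62 0.35 90 [ 2.51e+01  2.42e+01  4.72e+01  1.13e+02 -0.00e+00  1.00e-01] 0.0
25 0.62 0.35 45 [ 25.1 -18.1  -7.6  55.5  -0.1   0.1] 0.0
25 0.62 0.35 0 [ 25.1 -37.9 -45.2  -7.4  -0.1  -0. ] 0.0
25 0.66 0.35 90 [ 2.510e+01  3.530e+01  6.280e+01  1.175e+02 -0.000e+00  1.000e-01] 0.0
25 0.66 0.35 45 [ 25.1 -11.9  -2.5  54.4  -0.1   0.1] 0.0
25 0.66 0.35 0 [ 25.1 -29.8 -40.3 -10.5  -0.1   0. ] 0.0
25 0.7 0.35 90 [ 2.510e+01  4.080e+01  7.070e+01  1.156e+02 -0.000e+00  1.000e-01] 0.0753
25 0.7 0.35 45 [25.1 -5.7  3.  53.7 -0.1  0.1] 0.0
25 0.7 0.35 0 [ 25.1 -22.3 -35.1 -12.8  -0.1   0. ] 0.0
25 0.7 0.42 90 [ 2.510e+01  3.550e+01  7.070e+01  1.113e+02 -0.000e+00  1.000e-01] 0.2422
25 0.7 0.42 45 [25.1 -2.1 14.6 61.7 -0.1  0.1] 0.0
25 0.7 0.42 0 [ 25.1 -23.  -27.8  -4.8  -0.1  -0. ] 0.0
```

```bash
python3 - <<'E'
from h import *
base=cur()
for az,r,t in [(-2,.55,67),(8,.58,45),(18,.62,22),(25,.66,0)]:
    a=np.radians(az);p=np.array([r*np.cos(a),r*np.sin(a),.36]);R=tool(t,az)@FL
    print(units(p,R,base)); base=(p,Rn.from_matrix(R),0)
E
```

```text
[1.2, 1.9, 0.1, -0.33, -3.81, 1.21]
[0.82, 3.33, 0.0, 0.19, -3.67, 1.65]
[0.51, 3.7, 0.0, 0.86, -3.74, 1.64]
[0.28, 2.91, 0.0, 1.34, -3.41, 1.15]
```

Request:
apply_moves(targets=[0.24,0.4,0,-0.07,-0.76,0.24,0,0.48,0.8,0,-0.13,-1.5,0.48,0,0.72,1.2,0.1,-0.2,-2.3,0.7,0,0.96,1.5,0.1,-0.26,-3,1,0,1.2,1.9,0.1,-0.33,-3.81,1.21,0])

```text
time: 12.7
ee_pos: [0.5503, -0.0189, 0.3584]
tcp_rot: [180.0, 23.1, 178.1]
wrist_force: [-0.3, -0.1, 0.5]
opening: 0.0158
```

Request:
apply_moves(targets=[0.16,0.66,0,0.04,-0.73,0.33,0,0.33,1.33,0,0.08,-1.47,0.66,0,0.5,2,0,0.11,-2.2,1,0,0.66,2.66,0,0.15,-2.94,1.32,0,0.82,3.33,0,0.19,-3.67,1.65,0])

```text
time: 13.2
ee_pos: [0.5744, 0.0814, 0.3584]
tcp_rot: [-180.0, 45.2, -171.8]
wrist_force: [0.8, 0.4, 0.1]
opening: 0.0156
```

Request:
apply_moves(targets=[0.1,0.74,0,0.17,-0.75,0.33,0,0.2,1.48,0,0.34,-1.5,0.66,0,0.3,2.2,0,0.52,-2.24,1,0,0.4,2.96,0,0.69,-3,1.3,0,0.51,3.7,0,0.86,-3.74,1.64,0])

```text
time: 13.7
ee_pos: [0.5894, 0.1925, 0.3583]
tcp_rot: [-179.9, 68.2, -161.8]
wrist_force: [-0.5, -0.0, -0.8]
opening: 0.0159
```

```bash
python3 - <<'E'
from h import *
o=cur()[2]; print(o['ee_pos'],o['q'],o['wrist_force'],o['opening'])
a=np.radians(25);p=np.array([.66*np.cos(a),.66*np.sin(a),.36])
print(units(p,tool(0,25)@FL))
c=snap('scene','s11.png');snap('wrist','w11.png')
E
```

```text
[0.58941257 0.19247049 0.35831609] [ 1.80937762e+01 -4.46346581e+01 -4.20968636e+01  2.43716629e+01
 -2.07095409e-02 -5.01407710e-02] [-0.45251322 -0.03433574 -0.75947283] 0.01588982464200434
[0.29, 2.88, 0.06, 1.35, -3.38, 1.14]
```

View pics/s11.png

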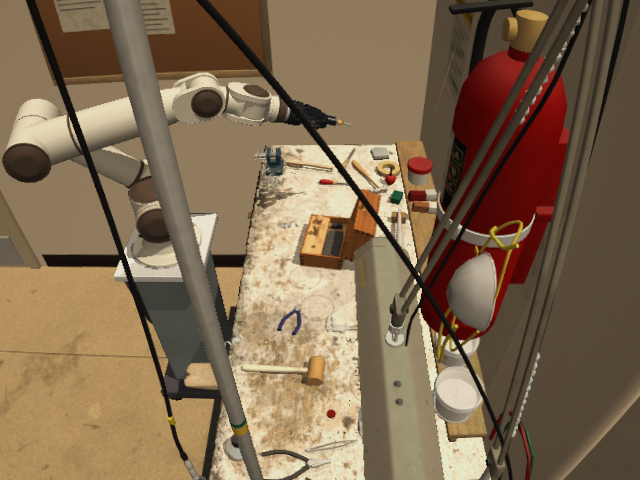

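View pics/w11.png

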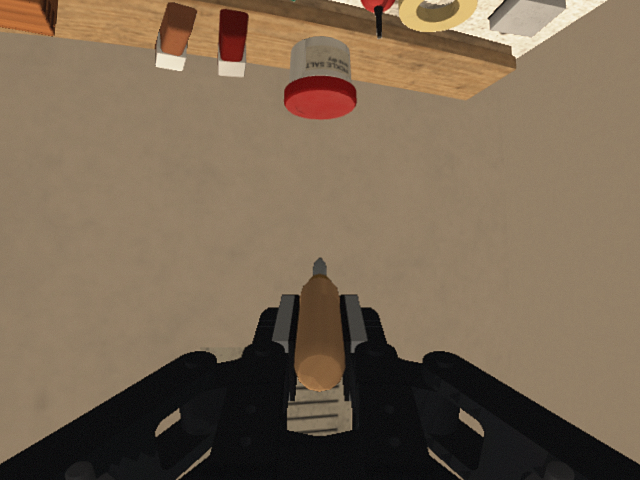

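Request:
apply_moves(targets=[0.5,0.6,0,0.2,-0.4,0.23,0,1,1.3,0,0.54,-1.3,0.46,0,1.3,2.1,0.03,0.8,-2.0,0.7,0,1.4,2.8,0.06,1.08,-2.7,0.9,0,1.5,3.44,0.06,1.35,-3.38,1.14,0])

```text
time: 14.3
ee_pos: [0.6353, 0.2951, 0.3608]
tcp_rot: [136.1, 89.9, 161.0]
wrist_force: [0.8, 0.5, -0.6]
opening: 0.0158
```

Request:
apply_moves(targets=[0,0,0,0,0,0,0,0,0,0,0,0,0,0,0,0,0,0,0,0,0])

```text
time: 14.6
ee_pos: [0.6354, 0.2942, 0.3614]
tcp_rot: [162.6, 89.8, -172.5]
wrist_force: [0.6, -0.0, -0.8]
opening: 0.0157
```

```bash
python3 - <<'E'
from h import *
o=cur()[2]; print(o['time'],o['ee_pos'],o['q'],o['qd'],o['wrist_force'],o['opening'],o['tcp_rot'])
R=cur()[1].as_matrix(); print('zt',R[:,2])
cs=snap('scene','s12.png');cw=snap('wrist','w12.png');ct=snap('top','t12.png')
# expected tool axis: grip slightly; predicted top/tip
p=o['ee_pos']
for n,c in(('scene',cs),('wrist',cw),('top',ct)):
    print(n,[np.round(proj(c,p+d*R[:,2]),1).tolist() for d in (-.045,.013,.059)])
    print(n,[(np.round(d['box'],1).tolist(),round(d['conf'],2)) for d in recognise('burnisher_grip',n)[:2]])
u,v=proj(cs,p);u,v=int(u),int(v);cv2.imwrite('pics/s12c.png',cv2.resize(cs['img'][v-45:v+45,u-60:u+60,::-1],(800,600),interpolation=2)); print(u-60,v-45)
E
```

```text
14.6 [0.6354194  0.29417898 0.36141983] [ 2.48265340e+01 -3.26937022e+01 -5.34836859e+01 -2.05592869e+01
  3.95610614e-02  7.20787111e-02] [ 0.01393415 -0.71680851  0.04188946 -1.05339495  0.08677487 -0.07730091] [ 0.64483831 -0.02670942 -0.76876172] 0.015685424906373136 [ 162.61320022   89.75825787 -172.52084987]
zt [ 0.90728565  0.42049559 -0.00402641]
scene [[337.0, 107.9], [352.3, 104.4], [364.2, 101.8]]
scene [([314.7, 216.8, 323.2, 223.7], 0.59)]
wrist [[318.6, 387.8], [318.9, 301.8], [319.1, 264.8]]
wrist [([296.4, 255.2, 346.5, 392.8], 0.87)]
top [[168.0, 203.5], [157.9, 179.4], [150.0, 160.5]]
top [([279.9, 239.4, 291.4, 245.5], 0.58), ([148.2, 160.8, 169.7, 207.3], 0.54)]
288 60
```

View pics/s12c.png

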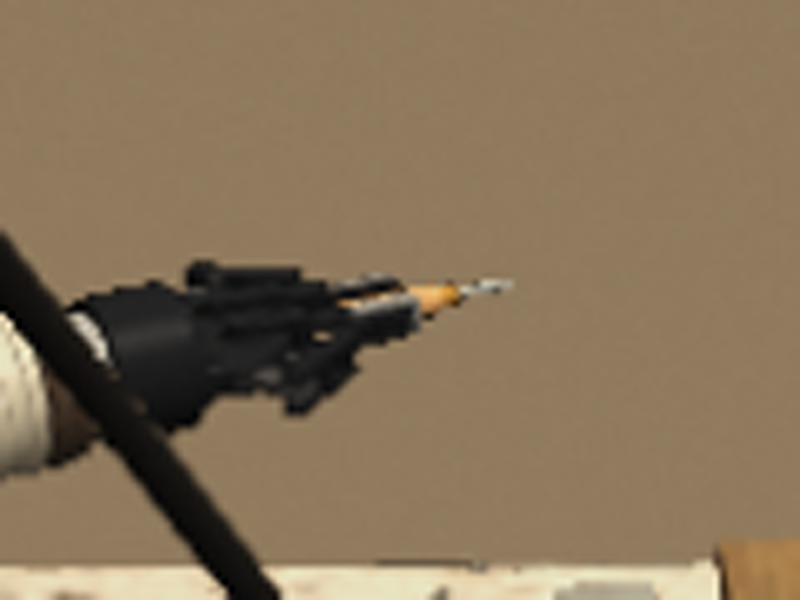

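View pics/w12.png

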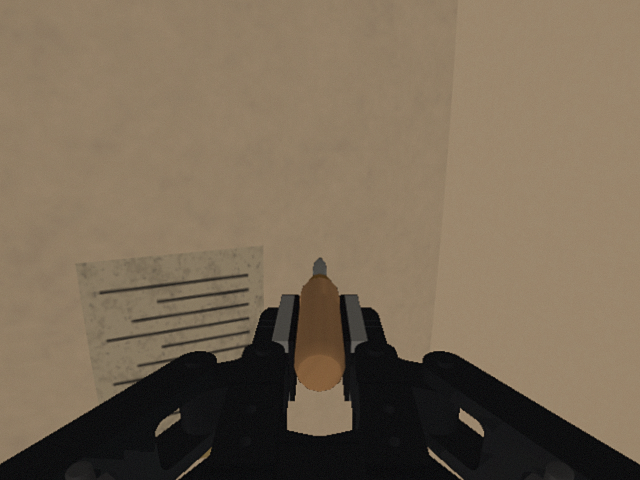

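View pics/t12.png

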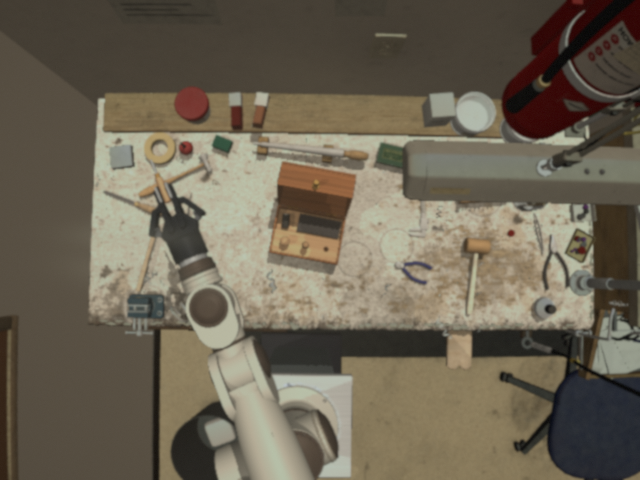

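```bash
python3 - <<'E'
from h import *
p,Rr,o=cur();R=Rr.as_matrix();c=camera('wrist')
print(o['qd'],o['ee_pos'],R[:,2])
for tl in(-4,-2,0,2,4):
    a=np.radians(tl); z=np.cos(a)*R[:,2]+np.sin(a)*np.array([0,0,1.])
    g=p-.017*R[:,2]
    print(tl,[np.round(proj(c,g+d*z),1).tolist() for d in(-.024,.034,.08)])
E
```

```text
[ 0.06631346  0.19910052 -0.38471315 -0.29985364  0.01663378  0.03548557] [0.63490213 0.29451294 0.36067063] [ 0.90692738  0.4212765  -0.0029738 ]
-4 [[318.7, 385.5], [319.0, 294.2], [319.1, 253.7]]
-2 [[318.7, 383.2], [319.0, 296.6], [319.1, 258.5]]
0 [[318.7, 380.9], [319.0, 299.1], [319.1, 263.3]]
2 [[318.7, 378.6], [319.0, 301.6], [319.1, 268.1]]
4 [[318.7, 376.1], [319.0, 304.1], [319.1, 272.9]]
```

```bash
python3 - <<'E'
from h import *
print(bot.job_done()); o=cur()[2]; print(o['time'],o['ee_pos'],o['opening'])
E
```

```text
the job is handed in; nothing more can be done
None
the job is handed in; nothing more can be done
```

I gripped the brass knob and swung the lid open to its stop. After release it stayed open and was still leaning back in the last top picture. I then drew the burnisher straight up out of the hole at y = -58 mm. I turned it level about 0.36 m above the bench, to the left of the case, and handed the job in at about 15 s with the robot still holding it.

**Last checks:**
- **Level:** the tool axis was within about 0.3° of level. From the pictures, the burnisher itself was within a few degrees of level; my pixel readings differed by about 2 to 5° for single points, which fits camera calibration error.
- **Grip and motion:** the gripper opening was steady at 15.7 mm, the wrist force was about 1 N, and the arm was at rest.
- **Other things:** in the last top picture, the scraper and graver were still in their holes and nothing else looked moved.

**Disagreement:** my own fit of the arm's geometry was off by up to about 26 mm, so I used it only to check reach. Every positioning move was worked out from the measured tool pose.

The readout after hand-in gave no state, so I have no check from the final second.

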